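Let the long tin out of the two-lane tin rack

TASK

The small tin rack on the table has two sloping lanes, each with a tin held behind a gate on a rocking lever. Press down the paddle at the outer end of the lever beside the longer tin and keep it down until that tin has rolled out under its gate to the front stop, then let the paddle come back up so that the gate shuts again. Work only with that paddle: leave the other lever and its short tin alone, do not touch or lift the tins or gates with the robot, and do not move the things standing round about.

Things in the scene. Friction and masses are not known exactly. Their poses are not given: they have to be found in the camera images.
- rack: Pale wood tin rack, fixed, 220 mm wide, 458 mm with the paddles, 213 mm deep. Origin at table height between the lanes, under the gate line; x to the back (uphill), y left, z up. Lanes 99 mm wide at y = +55 and -55 mm slope 10 degrees down to the front; floor 35 mm high at the gates; front stop's inner face at x = -121 mm, 46 mm high. Lever posts 106 mm high; a raised gate arm reaches 165 mm.
- tin_long: The longer tin: steel, plain paper band, 42 mm diameter, 85 mm long, lying across its lane (own y along its length). Origin at its centre. Starts leaning on the shut gate of the left or right lane, centre at x = +24, z = 61 mm in the rack's frame; at the front stop x is about -100, z about 39 mm. Rolls down by itself in about 1 s once the gate is clear.
- tin_short: The shorter tin: same make and diameter (42 mm), 50 mm long, in the other lane, centre likewise at x = +24, z = 61 mm in the rack's frame. Stays behind its gate.
- lever_left (a joint): Left rocking lever. 0 = at rest, gate shut (spring and gate weight bring it back); grows as the paddle is pressed down; the gate clears a tin from about 0.5 rad; stop at 0.65 (paddle about 48 mm lower). Takes about 2 N to start, 5 to 7 N at the stop. Hinge along the rack's x at y = +135, z = 95 mm in the rack's frame.
- lever_right (a joint): Right rocking lever. 0 = at rest, gate shut (spring and gate weight bring it back); grows as the paddle is pressed down; the gate clears a tin from about 0.5 rad; stop at 0.65 (paddle about 48 mm lower). Takes about 2 N to start, 5 to 7 N at the stop. Hinge along the rack's x at y = -135, z = 95 mm in the rack's frame.
- paddle_left (a point): Centre of the top face of the left lever's paddle, a wooden plate 36 mm (rack x) by 38 mm, 8 mm thick, at the lever's free outer end: at (0, +205, 121) mm in the rack's frame at rest. Its outer edge tips up 0.3 rad at rest and down 0.35 rad at the stop, when its centre is about 73 mm above the table; it shifts under 10 mm sideways.
- paddle_right (a point): Centre of the top face of the right lever's paddle, a wooden plate 36 mm (rack x) by 38 mm, 8 mm thick, at the lever's free outer end: at (0, -205, 121) mm in the rack's frame at rest. Its outer edge tips up 0.3 rad at rest and down 0.35 rad at the stop, when its centre is about 73 mm above the table; it shifts under 10 mm sideways.
- gate_left (a point): Left gate: steel plate 6 x 40 x 50 mm hanging from the inner end of the left lever across the left lane. Origin at its top, at (0, +55, 95) mm in the rack's frame when shut. Rises as the left paddle goes down. Not to be touched by the robot.
- gate_right (a point): Right gate: steel plate 6 x 40 x 50 mm hanging from the inner end of the right lever across the right lane. Origin at its top, at (0, -55, 95) mm in the rack's frame when shut. Rises as the right paddle goes down. Not to be touched by the robot.
- mug: Bystander: ceramic mug with wavy lines, 87 x 126 x 104 mm, loose, back left. Origin at the centre of its underside.
- apple: Bystander: apple, 70 mm across, 65 mm high, loose, front right. Origin at the centre of its underside.
- onion: Bystander: onion, 79 mm across, 85 mm high, loose, back right. Origin at the centre of its underside.
- side_0: Bystander: paper box of tea bags, 69 x 145 x 67 mm, loose, behind the rack to the right. Origin at the centre of its underside.
- side_2: Bystander: white canister with wooden lid, 102 x 102 x 140 mm, loose, behind the rack. Origin at the centre of its underside. A 272 mm bottle and a 174 mm moka pot, both fixed, also stand behind the rack.
Things that resemble listed ones, but are neither listed nor needed, are in the scene too. What is shaped like the tin_short but green or purple is not meant.

How it is judged (in metres and radians):
On the way, in this order (a step that is already met when the one before it is completed fails the run):
1. the paddle beside the long tin is pressed and its gate lifted (((y of tin_long in the frame of rack above 0 m and value of joint lever_left above 0.4 rad) or (y of tin_long in the frame of rack below 0 m and value of joint lever_right above 0.4 rad))), for 0.05 s.
2. the long tin has rolled out to the front stop (x of tin_long in the frame of rack between -0.12 and -0.075 m and z of tin_long in the frame of rack between 0.025 and 0.06 m and angle between the y axis of tin_long and the y axis of rack, either way round below 0.25 rad), for 0.2 s.
At the end, for the whole second after the job is handed in: The long tin lies at rest at the front stop of its lane (its centre 75 to 120 mm in front of the gate line, lying across the lane within 0.25 rad), the short tin rests behind its gate (centre 15 to 40 mm behind the gate line), and both levers are back within 0.06 rad of rest (all of step 2 and linear speed of each of tin_long, tin_short below 0.02 m/s and x of tin_short in the frame of rack between 0.015 and 0.04 m and value of joint each of lever_left, lever_right below 0.06 rad); the robot touches nothing.
It fails at once if the lever of the short tin is worked (beyond 0.2 rad) ((y of tin_long in the frame of rack above 0 m and value of joint lever_right above 0.2 rad) or (y of tin_long in the frame of rack below 0 m and value of joint lever_left above 0.2 rad)).
It fails at once if the robot touches a tin (over 0.5 N) (contact force between any of the fingers, the arm and tin_long above 0.5 N or contact force between any of the fingers, the arm and tin_short above 0.5 N).
It fails at once if the robot touches a gate (over 0.5 N) (contact force between any of the fingers, the arm and lever_left_c4 above 0.5 N or contact force between any of the fingers, the arm and lever_right_c4 above 0.5 N).
It fails at once if a tin is lifted 25 mm or more off its lane, or the short tin leaves its gate (z of any of tin_long, tin_short in the frame of rack above 0.086 m or x of tin_short in the frame of rack below 0.01 m).
It fails at once if a thing standing round about is moved by more than 30 mm (distance of any of mug, apple, onion, side_0, side_2 from where it was at the start of the episode above 0.03 m).
It also fails if it takes over 32 s, if anything falls off the work surface, if the arm or the gripper's body presses on something with over 40 N, if the wrist force passes 120 N, or if a joint passes its speed limit or range.

ROBOT

A 6-joint arm with a two-finger parallel gripper is mounted at the origin on a cart in front of the work surface, level with it; the furniture and walls round the work are solid. World frame = base frame: x ahead of the robot, y to its left, z up, the work surface at z = 0. Lengths are in m, angles in degrees, forces in N, time in s.
With the tool pointing down it reaches from about 0.375 to 0.9 m from the base axis. Payload 3.1 kg.
Tool frame: the origin (TCP) lies at the very end of the fingers, on their centre line; the grasp point (between the pads) lies 19 mm behind it; z points along the fingers, y is the line along which they close (so a half turn about z gives the same grasp; the last joint's range is limited). The gripper opens to 87 mm and grips with 3 to 60 N. Pads are 19 mm wide; open, the fingers measure 117 mm over their backs; the gripper's body (75 mm by 190 mm) begins 51 mm behind the grasp point.
Start: joints at [-86.545, 30.224, 82.088, -0, 67.689, -10.227], TCP at [0.148, -0.607, 0.223] pointing down, gripper open.
Joint ranges: [-176.69, 176.69], [-43.24, 126.21], [12.49, 139.97], [-82, 262], [0, 151.66], [-163.58, 163.58]. Speed limits (degrees/s): [159.86, 159.86, 180, 180, 180, 180].

INTERFACE

Orientations are given as a 3x3 rotation matrix whose columns are the frame's x, y, z axes.
In Python, from rig import bot gives the robot as it stands.
- The arm moves only by the tool move_arm, never from a script. Its argument "increments" is a list of rows, each an object with "xyz": the shift along the tool's x, y, z in mm, a list of three; "roll": the turn about the tool's z in rad; "grip": the opening in per cent of the stroke, from 0 (shut) to 100 (fully open). A call has 1 to 5 rows; each row shifts and turns the commanded pose from where the row before left it, along the tool's axes as they then stand; what a row does not reach is not made up. A row lasts 1/12 s, in which the tool goes at most 41.7 mm and 7.16 degrees, less where a joint would pass 70% of its speed; a pose out of reach is approached as far as the arm can. A call is refused whole if a number of a shift passes 41.7 or a number of a turn 0.125, either way. A call with a gripper value outside its range is refused whole. The fingers move at their own pace and stop on an object; the grip force is fixed at half the most. Time passes only in rows, so rows that do not move let the fingers close. It gives the time, the measured TCP pose, the force, the opening and the grip force at its end, in the units of the state.
- bot.read_state(): the state, without advancing time (a new reading comes with each control period).
- bot.capture(name): name is "side" or "top" or "wrist"; returns (picture, depth): 480x640x3 uint8, red, green, blue; 480x640 float32, m along the optical axis (not along the pixel's ray), 0 where there is no reading.
- bot.camera_model(name): a dict with "intrinsics" (3x3 intrinsics, pixels), "rvec" (rotation vector, rad) and "tvec" (3), from world to camera coordinates, as OpenCV has them; the wrist camera has in their place "tool_from_camera" (4x4, takes a point from camera to tool coordinates, whose origin is the TCP and whose axes are the flange's). Camera axes: x right, y down, z forward; pixel columns grow to the right and rows downward; lengths in m; the calibration is good to about 2 mm. The wrist camera is an equidistant fisheye: a pixel r from the principal point sees the ray r / f radians off the axis. A picture is of the moment at which its call begins: read the wrist's pose just before it. camera_model takes no time and is no camera call.
- bot.hand_in(): hands the job in; it is judged then, once.
Trained networks look in the newest picture that a camera, given by its name, has taken for a name from the list of things; names that differ only in an ending like _2 or _b are one class to them, and where a whole thing is asked for, a point or a joint stands for the part that bears it (a point fixed in the world has none). Each returns a list of dicts, best first, with "conf" (0 to 1); they miss things now and then, are a little off and sometimes report something else, mostly with a low value. They report only what shows in the picture. A call takes as long as a camera call. They do not tell look-alikes from the thing itself.
- bot.spot_in(label, camera): "at" ([x, y, z] in m, in the coordinates of the camera as it stood for that picture, good to about 4 mm: the middle of the surface that is visible of it).
- bot.trace(label, camera): "mask" (480x640 bool, what is visible of it).
The state is a dict: "time_s": time; "joint_positions": joint angles; "qvel": joint speeds; "tau": joint torques, N m; "position": TCP position; "tcp_rot": TCP orientation; "force": force on the tool from outside, world axes, zero at the start; "moment": the same for the moment, N m; "opening": opening from 0.0 (shut) to 1.0 (fully open); "grasp_force": force on a finger pad.
Only numpy, scipy, OpenCV 4.12 (cv2) and the standard library are available. Lean on these libraries where they do the work, as an engineer would, in place of code of your own. Each camera call takes 0.05 s, during which the arm holds its last target. There are 200 camera calls.

## Working session

There is one attempt and no reset: what is moved stays moved. The work goes in short steps, Python scripts to look and compute and a tool call to move; the robot and the scene stay as the last step left them, time stands still between calls to the robot, and variables do not carry over. Pictures are saved under pics/ and viewed, at most 10 in all, crops included, and the job is handed in when it is done.

Besides the shell and the picture viewer there is one more tool, called after "Call:" as name(argument=value, ...) on one line, values as JSON. move_arm: Moves the arm, as the interface text tells. Its arguments: {"type":"object","properties":{"increments":{"type":"array"}},"required":["increments"]}

```bash
mkdir -p pics; cat > h.py <<'E'
import numpy as np, cv2
from rig import bot
def w(cam,p):
    m=bot.camera_model(cam); R=cv2.Rodrigues(np.array(m["rvec"],float))[0]
    return R.T@(np.array(p)-np.array(m["tvec"]).ravel())
E
python3 - <<'E'
from h import *
ims=[]
for c in("top","side"):
    p,d=bot.capture(c); cv2.imwrite(f"pics/{c}0.png",p[:,:,::-1])
    for l in("rack","tin_long","tin_short","paddle_left","gate_left","mug","apple","onion","side_0","side_2"):
        print(c,l,[(np.round(w(c,r["at"]),3).tolist(),round(r["conf"],2)) for r in bot.spot_in(l,c)[:4]])
s=bot.read_state();print(s["time_s"],s["position"],s["tcp_rot"])
E
```

```text
top rack [([0.478, 0.081, 0.036], 0.76)]
top tin_long [([0.52, 0.133, 0.079], 0.97), ([0.497, -0.065, 0.103], 0.48)]
top tin_short [([0.376, 0.257, 0.036], 0.81), ([0.389, -0.098, 0.045], 0.66), ([0.519, 0.031, 0.078], 0.62)]
top paddle_left [([0.493, 0.245, 0.104], 0.85)]
top gate_left [([0.49, 0.241, 0.106], 0.61)]
top mug [([0.663, 0.298, 0.054], 0.64)]
top apple [([0.332, -0.357, 0.055], 0.92)]
top onion [([0.667, -0.33, 0.056], 0.71)]
top side_0 [([0.651, -0.003, 0.123], 0.69), ([0.659, -0.191, 0.068], 0.68)]
top side_2 [([0.651, -0.003, 0.123], 0.69), ([0.659, -0.191, 0.068], 0.68)]
side rack [([0.484, 0.015, 0.033], 0.66)]
side tin_long [([0.64, 0.255, 0.072], 0.74), ([0.511, 0.114, 0.072], 0.49)]
side tin_short [([0.38, -0.112, 0.029], 0.8), ([0.514, 0.018, 0.079], 0.66), ([0.341, -0.386, 0.044], 0.54), ([0.508, 0.113, 0.07], 0.37)]
side paddle_left [([0.486, 0.127, 0.074], 0.45), ([0.491, -0.02, 0.094], 0.25), ([0.631, -0.028, 0.082], 0.17)]
side gate_left [([0.486, 0.129, 0.073], 0.62)]
side mug [([0.638, 0.257, 0.069], 0.71)]
side apple [([0.338, -0.387, 0.043], 0.96)]
side onion [([0.653, -0.355, 0.049], 0.68)]
side side_0 [([0.651, -0.233, 0.061], 0.82), ([0.633, -0.026, 0.079], 0.62)]
side side_2 [([0.651, -0.233, 0.061], 0.82), ([0.633, -0.026, 0.079], 0.62)]
1.1 [ 0.14786205 -0.60723438  0.22255136] [[ 9.71621961e-01  2.36539139e-01  6.92266923e-08]
 [ 2.36539138e-01 -9.71621961e-01 -1.97766057e-05]
 [-4.61067909e-06  1.92317592e-05 -1.00000000e+00]]
```

View pics/top0.png

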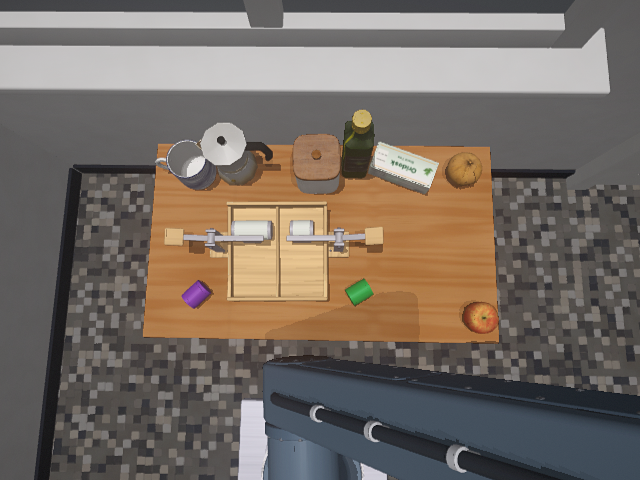

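View pics/side0.png

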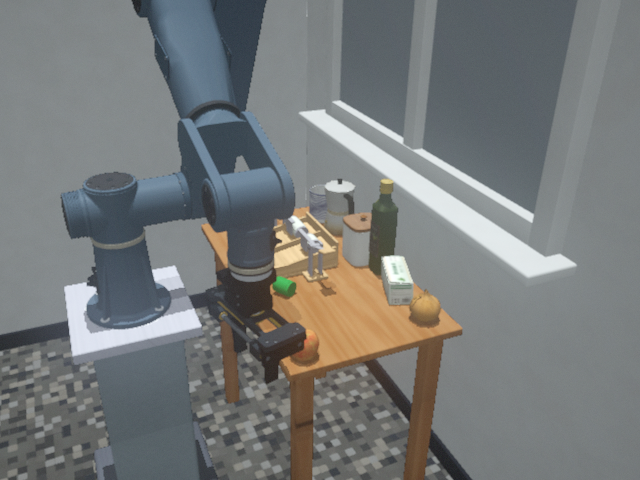

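The top picture shows the rack, with the longer tin in the left lane (about 251,230) and the short one on the right (301,229). The left paddle is at about (174,237) and the right at (374,236). The purple and green rollers are decoys. In the side picture the gripper is near the apple.

```bash
python3 - <<'E'
from h import *
p,d=bot.capture("top"); m=bot.camera_model("top");K=np.array(m["intrinsics"])
def W(u,v): return w("top",np.array([(u-K[0,2])/K[0,0],(v-K[1,2])/K[1,1],1])*d[v,u])
hsv=cv2.cvtColor(p,cv2.COLOR_RGB2HSV)
out=[]
for n,(u0,v0) in dict(L=(174,237),R=(374,236)).items():
    pts=[W(u,v) for v in range(v0-14,v0+15) for u in range(u0-16,u0+17) if d[v,u]>0]
    pts=np.array(pts); q=pts[(pts[:,2]>.10)&(pts[:,2]<.14)]
    print(n,W(u0,v0).round(4),len(q),q.mean(0).round(4),q.min(0).round(3),q.max(0).round(3))
for u,v in((229,204),(327,204),(229,298),(327,298),(278,204),(278,298)):
    print(u,v,W(u,v).round(3))
print("nearby left:",[ (l,[np.round(w("top",r["at"]),3).tolist() for r in bot.spot_in(l,"top")[:1]]) for l in("mug",)])
pts=np.array([W(u,v) for v in range(130,200) for u in range(150,280) if d[v,u]>0]);q=pts[(pts[:,2]>.03)&(pts[:,2]<.3)]
print("mug/moka region min",q.min(0).round(3),q.max(0).round(3))
print(bot.read_state()["joint_positions"])
E
```

```text
L [0.4884 0.2882 0.1237] 375 [0.4899 0.2874 0.1193] [0.472 0.259 0.106] [0.509 0.309 0.129]
R [ 0.4968 -0.1218  0.123 ] 363 [ 0.4978 -0.1187  0.1195] [ 0.48  -0.14   0.108] [ 0.517 -0.09   0.13 ]
229 204 [0.57  0.188 0.08 ]
327 204 [ 0.593 -0.024  0.001]
229 298 [0.369 0.186 0.042]
327 298 [ 0.373 -0.028  0.043]
278 204 [0.573 0.082 0.076]
278 298 [0.371 0.079 0.045]
nearby left: [('mug', [[0.665, 0.297, 0.059]])]Traceback (most recent call last):
  File "<stdin>", line 13, in <module>
  File "<stdin>", line 3, in W
  File "h.py", line 4, in w
    m=bot.camera_model(cam); R=cv2.Rodrigues(np.array(m["rvec"],float))[0]
ValueError: time passes only in moves, steps and waits
```

Call:
move_arm(increments=[{"xyz": [32.3,-22.8,0],"roll": 0,"grip": 0},{"xyz": [32.3,-22.8,0],"roll": 0,"grip": 0},{"xyz": [32.3,-22.8,0],"roll": 0,"grip": 0},{"xyz": [32.3,-22.8,0],"roll": 0,"grip": 0},{"xyz": [32.3,-22.8,0],"roll": 0,"grip": 0}])

```text
time_s: 1.62
position: [0.2786, -0.4569, 0.2227]
tcp_rot: [[0.972, 0.236, 0.0], [0.236, -0.972, -0.0], [0.0, 0.0, -1.0]]
force: [0.8, 0.6, 0.2]
opening: 0.71
grasp_force: 0.0
```

Call:
move_arm(increments=[{"xyz": [32.3,-22.8,0],"roll": 0,"grip": 0},{"xyz": [32.3,-22.8,0],"roll": 0,"grip": 0},{"xyz": [32.3,-22.8,0],"roll": 0,"grip": 0},{"xyz": [32.3,-22.8,0],"roll": 0,"grip": 0},{"xyz": [32.3,-22.8,0],"roll": 0,"grip": 0}])

```text
time_s: 2.03
position: [0.4088, -0.3078, 0.2228]
tcp_rot: [[0.972, 0.236, 0.0], [0.236, -0.972, -0.0], [0.0, 0.001, -1.0]]
force: [-0.7, -0.5, -0.3]
opening: 0.323
grasp_force: 0.0
```

Call:
move_arm(increments=[{"xyz": [32.3,-22.8,0],"roll": 0,"grip": 0},{"xyz": [32.3,-22.8,0],"roll": 0,"grip": 0},{"xyz": [10.4,-34.4,0],"roll": 0,"grip": 0},{"xyz": [10.4,-34.4,0],"roll": 0,"grip": 0},{"xyz": [10.4,-34.4,0],"roll": 0,"grip": 0}])

```text
time_s: 2.45
position: [0.466, -0.1404, 0.2226]
tcp_rot: [[0.972, 0.237, 0.0], [0.237, -0.972, -0.0], [0.0, 0.0, -1.0]]
force: [0.9, 0.2, -0.6]
opening: 0.018
grasp_force: 0.0
```

Call:
move_arm(increments=[{"xyz": [10.4,-34.4,0],"roll": 0,"grip": 0},{"xyz": [10.4,-34.4,0],"roll": 0,"grip": 0},{"xyz": [10.4,-34.4,0],"roll": 0,"grip": 0},{"xyz": [10.4,-34.4,0],"roll": 0,"grip": 0},{"xyz": [10.4,-34.4,0],"roll": 0,"grip": 0}])

```text
time_s: 2.87
position: [0.4755, 0.039, 0.2228]
tcp_rot: [[0.972, 0.236, 0.001], [0.236, -0.972, -0.0], [0.001, 0.0, -1.0]]
force: [0.4, -1.6, -0.3]
opening: 0.003
grasp_force: 0.0
```

Call:
move_arm(increments=[{"xyz": [10.4,-34.4,0],"roll": 0,"grip": 0},{"xyz": [10.4,-34.4,0],"roll": 0,"grip": 0},{"xyz": [10.4,-34.4,0],"roll": 0,"grip": 0},{"xyz": [10.4,-34.4,0],"roll": 0,"grip": 0},{"xyz": [10.4,-34.4,0],"roll": 0,"grip": 0}])

```text
time_s: 3.28
position: [0.4852, 0.2187, 0.2228]
tcp_rot: [[0.972, 0.237, 0.0], [0.237, -0.972, 0.0], [0.0, 0.0, -1.0]]
force: [1.1, 0.1, 1.0]
opening: 0.005
grasp_force: 0.0
```

Call:
move_arm(increments=[{"xyz": [10.4,-34.4,0],"roll": 0,"grip": 0},{"xyz": [10.4,-34.4,0],"roll": -0.12,"grip": 0},{"xyz": [0,0,0],"roll": -0.12,"grip": 0},{"xyz": [0,0,0],"roll": -0.12,"grip": 0},{"xyz": [0,0,0],"roll": -0.12,"grip": 0}])

```text
time_s: 3.7
position: [0.489, 0.2896, 0.2224]
tcp_rot: [[0.747, 0.665, 0.0], [0.665, -0.747, -0.0], [-0.0, 0.0, -1.0]]
force: [-0.0, -0.5, -0.0]
opening: 0.006
grasp_force: 0.0
```

Call:
move_arm(increments=[{"xyz": [0,0,0],"roll": -0.12,"grip": 0},{"xyz": [0,0,0],"roll": -0.12,"grip": 0},{"xyz": [0,0,0],"roll": -0.12,"grip": 0},{"xyz": [0,0,0],"roll": -0.12,"grip": 0},{"xyz": [0,0,0],"roll": -0.12,"grip": 0}])

```text
time_s: 4.12
position: [0.4893, 0.2886, 0.2226]
tcp_rot: [[0.244, 0.97, 0.0], [0.97, -0.244, 0.0], [0.0, 0.0, -1.0]]
force: [0.1, 0.4, -0.1]
opening: 0.009
grasp_force: 0.0
```

Call:
move_arm(increments=[{"xyz": [0,0,0],"roll": -0.12,"grip": 0},{"xyz": [0,0,0],"roll": -0.12,"grip": 0},{"xyz": [0,0,0],"roll": 0,"grip": 0}])

```text
time_s: 4.37
position: [0.4893, 0.2886, 0.2226]
tcp_rot: [[0.01, 1.0, 0.0], [1.0, -0.01, 0.0], [0.0, 0.0, -1.0]]
force: [-0.4, 0.3, 0.2]
opening: 0.01
grasp_force: 0.0
```

Call:
move_arm(increments=[{"xyz": [0,0,22],"roll": 0,"grip": 0},{"xyz": [0,0,22],"roll": 0,"grip": 0},{"xyz": [0,0,22],"roll": 0,"grip": 0},{"xyz": [0,0,18],"roll": 0,"grip": 0},{"xyz": [0,0,0],"roll": 0,"grip": 0}])

```text
time_s: 4.78
position: [0.4867, 0.2876, 0.1352]
tcp_rot: [[0.015, 1.0, -0.007], [1.0, -0.015, -0.003], [-0.003, -0.007, -1.0]]
force: [-0.9, -0.7, -0.6]
opening: 0.002
grasp_force: 0.0
```

```bash
python3 - <<'E'
from h import *
a,_=bot.capture("wrist"); b,_=bot.capture("top")
cv2.imwrite("pics/c1.png",np.hstack([cv2.resize(a,(400,300)),cv2.resize(b[120:330,130:410],(400,300))])[:,:,::-1])
E
```

```text
(no output)
```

View pics/c1.png

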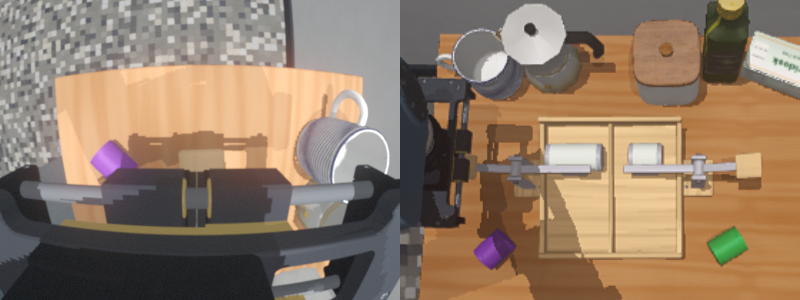

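The fingertips are shut over the left paddle, which shows at about (200,158) in the wrist half, and the mug at (340,150) is clear of the gripper. I'm pressing down now.

Call:
move_arm(increments=[{"xyz": [0,0,10],"roll": 0,"grip": 0},{"xyz": [0,0,10],"roll": 0,"grip": 0},{"xyz": [0,0,10],"roll": 0,"grip": 0},{"xyz": [0,0,10],"roll": 0,"grip": 0},{"xyz": [0,0,0],"roll": 0,"grip": 0}])

```text
time_s: 5.3
position: [0.4893, 0.2886, 0.0972]
tcp_rot: [[0.012, 1.0, -0.0], [1.0, -0.012, -0.0], [-0.0, -0.0, -1.0]]
force: [0.5, 0.7, 0.5]
opening: 0.0
grasp_force: 0.3
```

Call:
move_arm(increments=[{"xyz": [0,0,6],"roll": 0,"grip": 0},{"xyz": [0,0,6],"roll": 0,"grip": 0},{"xyz": [0,0,4],"roll": 0,"grip": 0},{"xyz": [0,0,0],"roll": 0,"grip": 0}])

```text
time_s: 5.63
position: [0.4893, 0.2876, 0.0823]
tcp_rot: [[0.011, 1.0, -0.0], [1.0, -0.011, -0.002], [-0.002, -0.0, -1.0]]
force: [-0.0, -1.6, 6.8]
opening: 0.005
grasp_force: 3.0
```

Call:
move_arm(increments=[{"xyz": [0,0,2],"roll": 0,"grip": 0},{"xyz": [0,0,2],"roll": 0,"grip": 0},{"xyz": [0,0,0],"roll": 0,"grip": 0},{"xyz": [0,0,0],"roll": 0,"grip": 0},{"xyz": [0,0,0],"roll": 0,"grip": 0}])

```text
time_s: 6.05
position: [0.4894, 0.2877, 0.0791]
tcp_rot: [[0.011, 1.0, 0.0], [1.0, -0.011, -0.002], [-0.002, 0.0, -1.0]]
force: [-0.4, -1.6, 7.2]
opening: 0.002
grasp_force: 3.1
```

Call:
move_arm(increments=[{"xyz": [0,0,0],"roll": 0,"grip": 0},{"xyz": [0,0,0],"roll": 0,"grip": 0},{"xyz": [0,0,0],"roll": 0,"grip": 0},{"xyz": [0,0,0],"roll": 0,"grip": 0},{"xyz": [0,0,0],"roll": 0,"grip": 0}])

```text
time_s: 6.47
position: [0.4894, 0.2877, 0.0792]
tcp_rot: [[0.011, 1.0, 0.0], [1.0, -0.011, -0.002], [-0.002, 0.0, -1.0]]
force: [-0.2, -1.3, 7.6]
opening: 0.006
grasp_force: 3.1
```

Call:
move_arm(increments=[{"xyz": [0,0,0],"roll": 0,"grip": 0},{"xyz": [0,0,0],"roll": 0,"grip": 0},{"xyz": [0,0,0],"roll": 0,"grip": 0},{"xyz": [0,0,0],"roll": 0,"grip": 0},{"xyz": [0,0,0],"roll": 0,"grip": 0}])

```text
time_s: 6.88
position: [0.4894, 0.2877, 0.0792]
tcp_rot: [[0.011, 1.0, 0.0], [1.0, -0.011, -0.002], [-0.002, 0.0, -1.0]]
force: [0.3, -2.2, 8.0]
opening: 0.004
grasp_force: 3.1
```

```bash
python3 - <<'E'
from h import *
b,_=bot.capture("top"); a,_=bot.capture("side")
cv2.imwrite("pics/c2.png",np.hstack([cv2.resize(a[180:330,180:380],(400,300)),cv2.resize(b[120:330,130:410],(400,300))])[:,:,::-1])
E
```

```text
(no output)
```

View pics/c2.png

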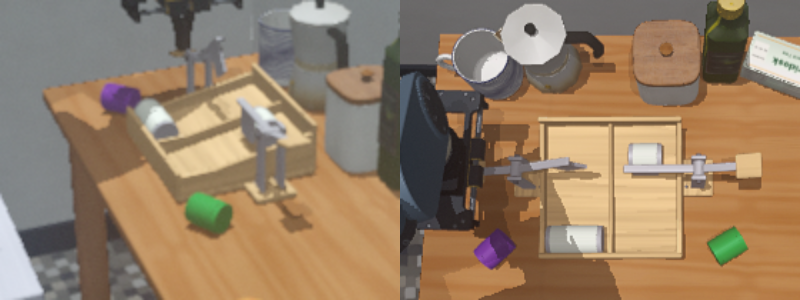

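The long tin lies across the left lane at the front stop (575,238), and the short tin is still behind its gate (645,153). I'm letting the paddle up gently.

Call:
move_arm(increments=[{"xyz": [0,0,0],"roll": 0,"grip": 0},{"xyz": [0,0,-6],"roll": 0,"grip": 0},{"xyz": [0,0,-6],"roll": 0,"grip": 0},{"xyz": [0,0,-6],"roll": 0,"grip": 0},{"xyz": [0,0,-6],"roll": 0,"grip": 0}])

```text
time_s: 7.4
position: [0.4894, 0.2888, 0.1034]
tcp_rot: [[0.012, 1.0, 0.001], [1.0, -0.012, 0.0], [0.0, 0.001, -1.0]]
force: [0.8, 1.6, 3.5]
opening: 0.005
grasp_force: 1.5
```

Call:
move_arm(increments=[{"xyz": [0,0,-6],"roll": 0,"grip": 0},{"xyz": [0,0,-6],"roll": 0,"grip": 0},{"xyz": [0,0,-6],"roll": 0,"grip": 0},{"xyz": [0,0,-8],"roll": 0,"grip": 0},{"xyz": [0,0,-15],"roll": 0,"grip": 0}])

```text
time_s: 7.82
position: [0.4875, 0.2878, 0.1425]
tcp_rot: [[0.012, 1.0, -0.005], [1.0, -0.012, -0.002], [-0.002, -0.005, -1.0]]
force: [0.2, -0.4, -0.2]
opening: 0.003
grasp_force: 0.0
```

Call:
move_arm(increments=[{"xyz": [0,0,-20],"roll": 0,"grip": 0},{"xyz": [0,0,-20],"roll": 0,"grip": 0},{"xyz": [0,0,-20],"roll": 0,"grip": 0},{"xyz": [0,0,0],"roll": 0,"grip": 0},{"xyz": [0,0,0],"roll": 0,"grip": 0}])

```text
time_s: 8.23
position: [0.4894, 0.2887, 0.2043]
tcp_rot: [[0.012, 1.0, 0.001], [1.0, -0.012, 0.001], [0.001, 0.001, -1.0]]
force: [-0.6, 0.4, -0.7]
opening: 0.0
grasp_force: 0.0
```

```bash
python3 - <<'E'
from h import *
b,_=bot.capture("top"); a,_=bot.capture("side")
cv2.imwrite("pics/c3.png",np.hstack([cv2.resize(a[180:330,180:380],(400,300)),cv2.resize(b[120:330,130:410],(400,300))])[:,:,::-1])
E
```

```text
(no output)
```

View pics/c3.png

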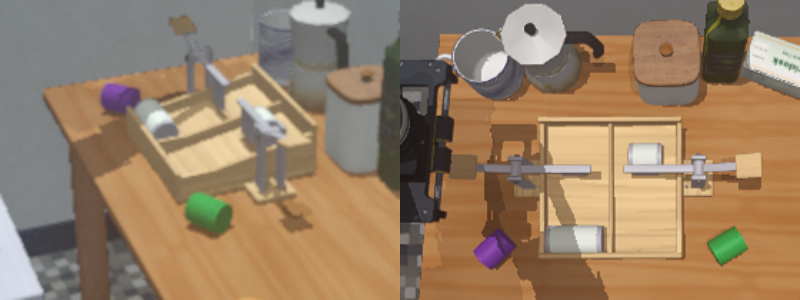

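The left paddle is back up (462,167) with its gate shut, the long tin is at the stop (575,238), the short tin is behind its gate, and the gripper is clear.

```bash
python3 -c "
from rig import bot
print(bot.hand_in())"
```

```text
the job is handed in; nothing more can be done
None
```

The long tin rolled out to the front stop, its gate shut again, the short tin stayed behind its gate, and the job is handed in (the hand-in returned no verdict).

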